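Put three mixed-up stain vessels back on their own drip dishes

TASK

The three vessels have been put back on each other's drip dishes: rearrange them so that the wide open jar stands in the middle of the largest dish, the tall bottle with the green cap in the middle of the middle-sized dish, and the small amber bottle in the middle of the smallest dish. Only one vessel fits properly on a dish, so use the cork mat as a free spot on the way. Keep the vessels upright, set them down gently on the dishes and the mat, and do not disturb the label roll or the small coverslip box.

Things in the scene. Friction and masses are not known exactly. Their poses are not given: they have to be found in the camera images.
- dye_jar: open glass jar with grey contents and a stained violet rim, round, 47 mm diameter, 79 mm high, nearly straight sides (grip it across its diameter, about 50 mm above its base), about 0.14 kg; the widest of the three vessels. Starts upright on a wrong dish. Origin: centre of its underside; z up its axis.
- dye_bottle: glass bottle with grey-green contents and a dark green screw cap, round, 33 mm diameter over its full height of 88 mm, about 0.14 kg; the tallest of the three vessels. Starts upright on a wrong dish. Origin: centre of its underside; z up its axis.
- oil_bottle: small amber glass bottle with a black screw cap, round, body 25 mm diameter up to 41 mm high, then the cap, 19 mm diameter, up to 57 mm; about 0.03 kg; the smallest of the three vessels. Grip the body about 31 mm above its base. Starts upright on a wrong dish. Origin: centre of its underside; z up its axis.
- dish_large: the largest of three round dark-grey steel drip dishes, outer diameter 130 mm, with a flat floor 114 mm across whose top is 6 mm above the worktop, and a low rim 12 mm high. Fixed to the worktop. Origin: centre of its underside, on the worktop; z up.
- dish_medium: the middle-sized of three round dark-grey steel drip dishes, outer diameter 104 mm, with a flat floor 88 mm across whose top is 6 mm above the worktop, and a low rim 12 mm high. Fixed to the worktop. Origin: centre of its underside, on the worktop; z up.
- dish_small: the smallest of three round dark-grey steel drip dishes, outer diameter 80 mm, with a flat floor 64 mm across whose top is 6 mm above the worktop, and a low rim 12 mm high. Fixed to the worktop. Origin: centre of its underside, on the worktop; z up.
- cork_mat: square cork mat, 100 x 100 x 10 mm, fixed flat on the worktop and empty at the start: a free spot for setting one vessel down on the way. Origin: centre of its underside; its top is 10 mm above the worktop.
- label_roll: bystander: loose roll of white paper labels lying flat, 60 mm diameter, 22 mm high. Leave it where it is. Origin: centre of its underside.
- coverslip_box: bystander: loose small white and green cardboard box lying flat, 35 x 57 x 21 mm (57 along its y). Leave it where it is. Origin: centre of its underside.
Mind the look-alikes: they are no part of the job. What is shaped like the dye_bottle but red is not meant. What is shaped like the oil_bottle but yellow is not meant.

How it is judged (in metres and radians):
At the end, for the whole second after the job is handed in: The jar on the largest dish, the green-capped bottle on the middle-sized dish and the amber bottle on the smallest, each standing on the dish's floor (base 3 to 10 mm above the dish's underside), its axis within 12 mm of the dish's centre, upright within 0.1 rad, released and at rest (horizontal distance between dye_jar and dish_large below 0.012 m and z of dye_jar in the frame of dish_large between 0.003 and 0.01 m and angle between each of dye_jar, dye_bottle, oil_bottle's own z axis and vertical below 0.1 rad and linear speed of each of dye_jar, dye_bottle, oil_bottle below 0.02 m/s and contact force between each of dye_jar, dye_bottle, oil_bottle and the fingers below 0.1 N and horizontal distance between dye_bottle and dish_medium below 0.012 m and z of dye_bottle in the frame of dish_medium between 0.003 and 0.01 m and horizontal distance between oil_bottle and dish_small below 0.012 m and z of oil_bottle in the frame of dish_small between 0.003 and 0.01 m); the robot touches nothing.
It fails at once if a vessel is tipped by more than 0.5 rad (angle between any of dye_jar, dye_bottle, oil_bottle's own z axis and vertical above 0.5 rad).
It fails at once if a vessel is banged down or pressed on a dish or the mat with more than 40 N (contact force between any of dye_jar, dye_bottle, oil_bottle and dish_large above 40 N or contact force between any of dye_jar, dye_bottle, oil_bottle and dish_medium above 40 N or contact force between any of dye_jar, dye_bottle, oil_bottle and dish_small above 40 N or contact force between any of dye_jar, dye_bottle, oil_bottle and cork_mat above 40 N).
It fails at once if the label roll or the coverslip box is moved by more than 20 mm (distance of any of label_roll, coverslip_box from where it was at the start of the episode above 0.02 m).
It also fails if it takes over 120 s, if anything falls off the work surface, if the arm or the gripper's body presses on something with over 40 N, if the wrist force passes 120 N, or if a joint passes its speed limit or range.

ROBOT

A 7-joint arm with a two-finger parallel gripper is mounted at the origin on a cart in front of the work surface, level with it; the furniture and walls round the work are solid. World frame = base frame: x ahead of the robot, y to its left, z up, the work surface at z = 0. Lengths are in mm, angles in degrees, forces in N, time in s.
With the tool pointing down it reaches from about 400 to 900 mm from the base axis. Payload 5.5 kg.
Tool frame: the origin (TCP) lies at the very end of the fingers, on their centre line; the grasp point (between the pads) lies grasp_offset behind it (grasp_offset is the distance from the TCP to the grasp point, in mm); z points along the fingers, y is the line along which they close (so a half turn about z gives the same grasp; the last joint's range is limited). The gripper opens to 92 mm and grips with 3 to 60 N. Pads are 19 mm wide; open, the fingers measure 130 mm over their backs; the gripper's body (75 mm by 190 mm) begins 47 mm behind the grasp point.
Start: joints at [91.627, 28.699, -24.465, 88.831, 12.651, 65.22, -12.049], TCP at [151.256, -632.156, 226.729] pointing down, gripper open.
Joint ranges: [-164.97, 164.97], [-17.58, 116.51], [-87.97, 89.64], [11.32, 138.91], [-80.73, 260.73], [10.89, 115.49], [-147.41, 147.41]. Speed limits (degrees/s): [147.25, 147.25, 180, 180, 180, 180, 180].

INTERFACE

Orientations are given as a 3x3 rotation matrix whose columns are the frame's x, y, z axes.
In Python, from plant import get_state, read_camera, close_job, grasp_offset gives the robot as it stands.
- The arm moves only by the tool drive_tool, never from a script. Its argument "plan" is a list of rows, each a list of 6 numbers: the shift along the tool's x, y, z scaled (see below), then the turn, a rotation vector about the tool's x, y, z scaled (see below). In form: [[tx, ty, tz, rx, ry, rz], ...]. A call has 1 to 5 rows; each row shifts and turns the commanded pose from where the row before left it, along the tool's axes as they then stand; what a row does not reach is not made up. The controller multiplies each number of a shift by 0.15 m and each number of a turn by 0.5 rad. A row lasts 1/10 s, in which the tool goes at most 50 mm and 8.59 degrees, less where a joint would pass 70% of its speed; a pose out of reach is approached as far as the arm can. A call with a number of a shift or a turn outside -1 to 1 is refused whole. A call with a gripper value outside its range is refused whole. "gripper" is the opening, from 0 (shut) to 1 (fully open), set as the call begins (left out, the last holds). The fingers move at their own pace and stop on an object; "grip_force" is the grip in N (left out, the last holds). Time passes only in rows, so rows that do not move let the fingers close. It gives the time, the measured TCP pose, the force, the opening and the grip force at its end, in the units of the state.
- get_state(): the state, without advancing time (a new reading comes with each control period).
- read_camera(name): name is "scene" or "side" or "wrist"; returns a dict with "frame" (420x560x3 uint8, red, green, blue), "z_map" (420x560 float32, mm along the optical axis (not along the pixel's ray), 0 where there is no reading), "fx", "fy", "cx", "cy" (pixels), "rvec" (rotation vector, rad) and "tvec" (3), from world to camera coordinates, as OpenCV has them. Camera axes: x right, y down, z forward; pixel columns grow to the right and rows downward; lengths in mm; the calibration is good to about 2 mm. The wrist camera is an equidistant fisheye: a pixel r from the principal point sees the ray r / f radians off the axis. A picture is of the moment at which its call begins.
- close_job(): hands the job in; it is judged then, once.
The state is a dict: "clock": time; "joints": joint angles; "qvel": joint speeds; "joint_efforts": joint torques, N m; "position": TCP position; "tcp_rot": TCP orientation; "contact_force": force on the tool from outside, world axes, zero at the start; "torque": the same for the moment, N m; "gripper_width": opening from 0.0 (shut) to 1.0 (fully open); "grasp_force": force on a finger pad.
Only numpy, scipy, OpenCV 4.12 (cv2) and the standard library are available. Lean on these libraries where they do the work, as an engineer would, in place of code of your own. Each camera call takes 0.05 s, during which the arm holds its last target. There are 200 camera calls.

## Working session

There is one attempt and no reset: what is moved stays moved. The work goes in short steps, Python scripts to look and compute and a tool call to move; the robot and the scene stay as the last step left them, time stands still between calls to the robot, and variables do not carry over. Pictures are saved under pics/ and viewed, at most 14 in all, crops included, and the job is handed in when it is done.

Besides the shell and the picture viewer there is one more tool, called after ">>>" in YAML: its name, and indented under it one key for each argument. drive_tool: Moves the arm, as the interface text tells. Shifts and turns lie within -1 to 1; 1 stands for 0.15 m of shift or 0.5 rad of turn. Its arguments: {"type":"object","properties":{"plan":{"type":"array"},"gripper":{"type":"number"},"grip_force":{"type":"number"}},"required":["plan"]}

```bash
ls; mkdir -p pics; cat > h.py <<'E'
import numpy as np, cv2
from plant import get_state, read_camera, close_job, grasp_offset
def shot(n,f):
    c=read_camera(n); cv2.imwrite(f'pics/{f}.png',c['frame'][:,:,::-1]); np.savez(f'pics/{f}.npz',**c); return c
def pts(c):
    """world points from depth map (pinhole)"""
    v,u=np.mgrid[:420,:560]; z=c['z_map'].astype(float)
    P=np.dstack([(u-c['cx'])/c['fx']*z,(v-c['cy'])/c['fy']*z,z])
    R=cv2.Rodrigues(np.array(c['rvec'],float))[0]
    return (P-np.array(c['tvec']).ravel())@R
E
python3 - <<'E'
from h import *
print(get_state(),grasp_offset)
a=shot('scene','s0');b=shot('side','d0')
for c in(a,b): print({k:c[k] for k in c if k not in('frame','z_map')},(c['z_map']>0).mean())
cv2.imwrite('pics/both.png',cv2.resize(np.hstack([a['frame'],b['frame']]),(800,300))[:,:,::-1])
E
```

```text
pics
{'clock': 0.0, 'joints': array([ 91.62755904,  28.75106873, -24.45355488,  88.89130686,
        12.65033025,  65.21936811, -12.04874483]), 'qvel': array([-0.07858821,  0.02358671,  0.01224316, -0.07440722, -0.09488201,
       -0.01650719, -0.04853562]), 'joint_efforts': array([-2.27351450e-06, -5.66589832e+01, -5.81600815e+00, -2.79106236e+01,
       -6.84926170e-02,  3.11363046e-02,  2.39166120e-04]), 'position': array([ 151.01799565, -631.50037972,  225.70985165]), 'tcp_rot': array([[ 9.72547722e-01,  2.32703217e-01, -3.75525415e-04],
       [ 2.32703510e-01, -9.72545954e-01,  1.85568639e-03],
       [ 6.66084710e-05, -1.89212966e-03, -9.99998208e-01]]), 'contact_force': array([ 0.44618031, -0.27326348, -0.75864444]), 'torque': array([ 0.05760237, -0.01147756, -0.02726005]), 'grasp_force': 0.0, 'gripper_width': 0.9991967336126923} 18.8
{'fx': 445.88767486534596, 'fy': 445.88767486534596, 'cx': 276.63157475289614, 'cy': 215.02988253292654, 'rvec': array([ 1.80059175, -0.92545375,  0.61757609]), 'tvec': array([-346.4362747 ,  202.36994409,  581.72492826])} 0.9960926870748299
{'fx': 486.3633816823882, 'fy': 486.3633816823882, 'cx': 271.5098858361872, 'cy': 211.4312764937786, 'rvec': array([ 0.07475656, -2.72951135,  1.53440558]), 'tvec': array([555.53666899,  46.39504818, 984.40507707])} 0.995812074829932
```

View pics/s0.png

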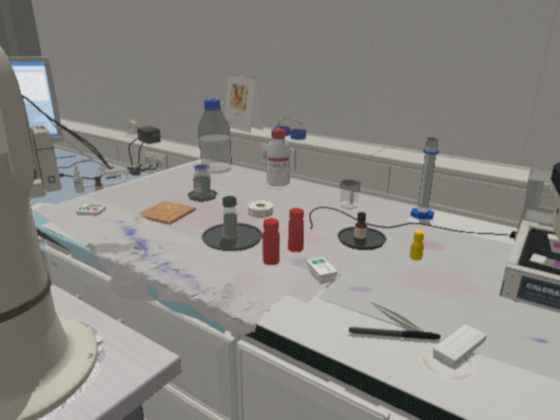

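View pics/d0.png

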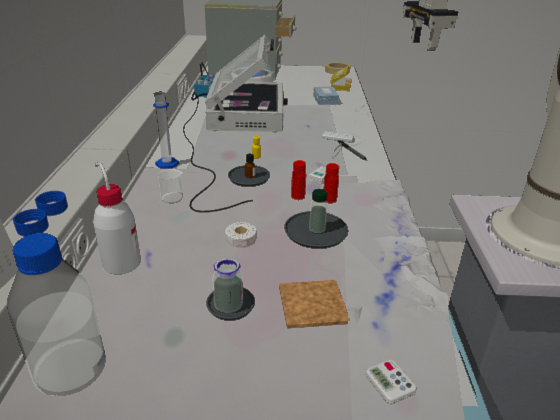

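The scene view shows the jar on the small dish (202,185), the green-capped bottle on the large dish (231,220) and the amber bottle on the medium dish (361,232). The mat is at (168,212), the roll at (260,208), the box at (322,268) and the red look-alikes at (271,240) and (296,230). The side view agrees. Next I'll measure positions.

```bash
cat >> h.py <<'E'
def cast(c,uv,h):
    R=cv2.Rodrigues(np.array(c['rvec'],float))[0]; C=-R.T@np.array(c['tvec']).ravel()
    d=np.c_[(uv[:,0]-c['cx'])/c['fx'],(uv[:,1]-c['cy'])/c['fy'],np.ones(len(uv))]@R
    return C+d*((h-C[2])/d[:,2])[:,None]
def load(f): return dict(np.load(f'pics/{f}.npz'))
E
python3 - <<'E'
from h import *
seeds={'s0':dict(dS=(202,194),dL=(215,240),dM=(345,240),mat=(168,212)),
       'd0':dict(dS=(213,305),dL=(297,232),dM=(238,178),mat=(313,303))}
for f in seeds:
    c=load(f); W=pts(c); g=c['frame'].astype(int); mx=g.max(2)
    print(f,'table z',np.median(W[280:300,200:215,2]) if f=='s0' else np.median(W[330:350,180:200,2]))
    for n,(u,v) in seeds[f].items():
        print(n,g[v,u],W[v,u].round(1))
        if n!='mat':
            m=((mx<85)&(g.max(2)-g.min(2)<25)&(abs(W[:,:,2])<25)).astype(np.uint8)
        else:
            m=((g[:,:,0]-g[:,:,2]>50)&(abs(W[:,:,2])<25)).astype(np.uint8)
        k,l=cv2.connectedComponents(m); 
        if l[v,u]==0: print(' seed off');continue
        q=np.argwhere(l==l[v,u])[:,::-1].astype(np.int32)
        hull=cv2.convexHull(q)[:,0].astype(float)
        p=cast(c,hull,10.)[:,:2].astype(np.float32)
        if n=='mat': print(cv2.minAreaRect(p))
        else:
            print(' minCircle',cv2.minEnclosingCircle(p),cv2.fitEllipse(p)[:2], len(q))
    # tall things: cluster of points
    m=((W[:,:,2]>20)&(W[:,:,2]<110)&(W[:,:,0]>150)&(W[:,:,0]<950)&(abs(W[:,:,1])<600)).astype(np.uint8)
    k,l,st,ce=cv2.connectedComponentsWithStats(m)
    for i in range(1,k):
        if st[i,4]>60:
            P=W[l==i]; print(' obj',ce[i].round(),st[i,4],'min',P.min(0).round(),'max',P.max(0).round(),c['frame'][l==i].mean(0).round())
E
```

```text
s0 table z 2.4168533189017603
dS [74 80 72] [597.9 237.3  14.9]
 minCircle ((607.3330688476562, 242.59246826171875), 42.431949615478516) ((606.1265258789062, 239.72189331054688), (66.31861114501953, 83.0241928100586)) 136
dL [86 89 86] [433.   40.4   5. ]
 seed off
dM [82 83 84] [ 592.6 -178.2    4.4]
 minCircle ((612.4165649414062, -206.905517578125), 53.26536560058594) ((613.06591796875, -204.86276245117188), (95.79759216308594, 107.47441101074219)) 617
mat [178 139  99] [474.4 228.7   8.1]
((473.2932434082031, 233.24612426757812), (99.98341369628906, 98.68595886230469), 9.654308319091797)
 obj [410. 194.] 16543 min [ 545. -566.   20.] max [950. 426. 110.] [119. 118. 112.]
 obj [229. 214.] 558 min [447.   8.  20.] max [478.  40.  93.] [93. 96. 89.]
 obj [296. 226.] 557 min [ 483. -130.   20.] max [516. -99.  87.] [121.  54.  52.]
 obj [361. 223.] 227 min [ 605. -211.   20.] max [ 627. -185.   62.] [80. 72. 64.]
 obj [271. 238.] 638 min [ 414. -121.   20.] max [445. -90.  87.] [121.  54.  51.]
 obj [418. 241.] 232 min [ 598. -334.   20.] max [ 620. -310.   56.] [143. 124.  23.]
d0 t
[... 1032 characters left out ...]
8.   20.] max [ 622. -308.   58.] [152. 130.  10.]
 obj [249. 163.] 173 min [ 607. -211.   20.] max [ 629. -183.   65.] [57. 39. 25.]
 obj [298. 177.] 461 min [ 486. -127.   20.] max [519. -93.  90.] [127.  14.  12.]
 obj [323. 194.] 1181 min [ 416. -237.   20.] max [481.  44.  96.] [97. 62. 55.]
 obj [170. 182.] 575 min [ 756. -118.   20.] max [809. -62.  64.] [154. 154. 150.]
 obj [100. 236.] 3499 min [785.   0.  20.] max [892. 241. 110.] [115. 114. 111.]
 obj [240. 230.] 378 min [585.  29.  20.] max [644.  90.  25.] [174. 172. 166.]
 obj [227. 283.] 1325 min [591. 229.  20.] max [638. 278.  87.] [91. 95. 98.]
 obj [ 54. 352.] 4933 min [769. 368.  20.] max [892. 441. 110.] [125. 125. 121.]
```

>>> drive_tool:
  plan:
    - [0, 0, 0, 0, 0, 0.235]
    - [0, 0, 0, 0, 0, 0.235]
    - [0.239, -0.223, 0, 0, 0, 0]
    - [0.239, -0.223, 0, 0, 0, 0]
    - [0.239, -0.223, 0, 0, 0, 0]
  gripper: 0.6
  grip_force: 12

```text
clock: 0.6
position: [259.5, -530.4, 226.2]
tcp_rot: [[1.0, -0.001, -0.0], [-0.001, -1.0, 0.001], [-0.0, -0.001, -1.0]]
contact_force: [0.4, 0.6, -0.1]
gripper_width: 0.627
grasp_force: 0.0
```

>>> drive_tool:
  plan:
    - [0.239, -0.223, 0, 0, 0, 0]
    - [0.239, -0.223, 0, 0, 0, 0]
    - [0.239, -0.223, 0, 0, 0, 0]
    - [0.239, -0.223, 0, 0, 0, 0]
    - [0.239, -0.223, 0, 0, 0, 0]

```text
clock: 1.1
position: [439.0, -363.0, 226.5]
tcp_rot: [[1.0, -0.0, -0.0], [-0.0, -1.0, 0.0], [-0.0, -0.0, -1.0]]
contact_force: [0.7, -0.4, 0.1]
gripper_width: 0.595
grasp_force: 0.0
```

>>> drive_tool:
  plan:
    - [0.239, -0.223, 0, 0, 0, 0]
    - [0.239, -0.223, 0, 0, 0, 0]
    - [0.239, -0.223, 0, 0, 0, 0]
    - [0.239, -0.223, 0, 0, 0, 0]
    - [0, 0, 0, 0, 0, 0]

```text
clock: 1.6
position: [586.6, -221.3, 226.8]
tcp_rot: [[1.0, 0.012, 0.004], [0.012, -1.0, 0.006], [0.004, -0.005, -1.0]]
contact_force: [-1.0, 0.9, 0.5]
gripper_width: 0.6
grasp_force: 0.0
```

```bash
python3 - <<'E'
from h import *
c=shot('wrist','w0'); print({k:c[k] for k in c if k not in('frame','z_map')}); s=get_state(); print(s['position'],s['tcp_rot'].round(4))
R=cv2.Rodrigues(np.array(c['rvec']))[0]; print((-R.T@c['tvec']).round(1), R[2].round(3))
E
```

```text
{'fx': 325.19226210127806, 'fy': 325.19226210127806, 'cx': 280.36358508902777, 'cy': 210.45320425783214, 'rvec': array([-2.09839256,  2.07151465,  0.27688595]), 'tvec': array([-226.2390965 ,  532.27766655,  540.80685908])}
[ 584.02615039 -225.30353354  226.35557026] [[ 1.0e+00  8.1e-03  9.0e-04]
 [ 8.1e-03 -1.0e+00  3.0e-03]
 [ 9.0e-04 -3.0e-03 -1.0e+00]]
[ 655.9 -220.7  384.7] [-0.257  0.003 -0.967]
```

View pics/w0.png

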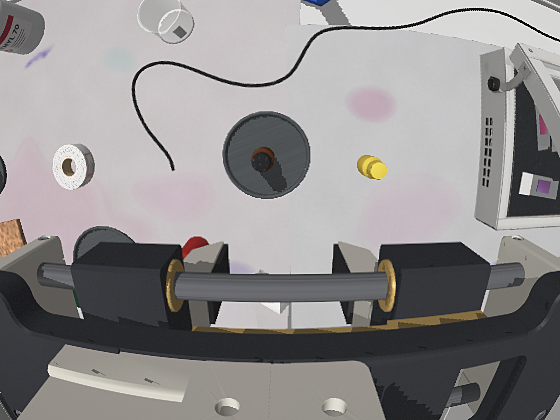

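The wrist view shows the medium dish centred near (266,155), with the black cap of the amber bottle at (262,160).

```bash
cat >> h.py <<'E'
def wrays(c):
    v,u=np.mgrid[:420,:560]; n=np.dstack([u,v]).reshape(-1,1,2).astype(float)
    K=np.array([[c['fx'],0,c['cx']],[0,c['fy'],c['cy']],[0,0,1]])
    x=cv2.fisheye.undistortPoints(n,K,np.zeros(4)).reshape(420,560,2)
    return np.dstack([x,np.ones((420,560))])
def wpts(c,h=None):
    """world points: from depth, or cast on plane z=h"""
    R=cv2.Rodrigues(np.array(c['rvec'],float))[0]; t=np.array(c['tvec']).ravel(); C=-R.T@t
    r=wrays(c)
    if h is None: return (r*c['z_map'].astype(float)[:,:,None]-t)@R
    d=r@R; return C+d*((h-C[2])/d[:,:,2])[:,:,None]
def wdish(c,xy,rad):
    g=c['frame'].astype(int); P=wpts(c,12.); W=wpts(c)
    m=(g.max(2)<115)&(np.ptp(g,axis=2)<30)&(abs(W[:,:,2]-6)<16)&(np.hypot(P[:,:,0]-xy[0],P[:,:,1]-xy[1])<rad+20)
    m=cv2.morphologyEx(m.astype(np.uint8),cv2.MORPH_OPEN,np.ones((3,3)))
    k,l,st,_=cv2.connectedComponentsWithStats(m); i=1+st[1:,4].argmax()
    q=cv2.convexHull(np.argwhere(l==i)[:,::-1].astype(np.int32))[:,0]
    p=P[q[:,1],q[:,0],:2].astype(np.float32)
    return cv2.minEnclosingCircle(p),cv2.fitEllipse(p)[:2]
def wtall(c,xy,rad,zlo,zhi):
    W=wpts(c); m=(W[:,:,2]>zlo)&(W[:,:,2]<zhi)&(np.hypot(W[:,:,0]-xy[0],W[:,:,1]-xy[1])<rad)
    p=W[m]; return len(p),np.median(p[:,2]),cv2.minEnclosingCircle(p[:,:2].astype(np.float32)),(p.min(0)+p.max(0))/2
E
python3 - <<'E'
from h import *
c=load('w0'); print(wpts(c)[100,100],wdish(c,(617,-198),52),wtall(c,(617,-198),40,55,75),wtall(c,(610,-320),40,52,70))
E
```

```text
[698.9236664   15.57796721   1.83579069] (((622.4025268554688, -202.20394897460938), 51.14190673828125), ((622.24267578125, -202.2410125732422), (100.70917510986328, 101.90129852294922))) (283, np.float64(62.557535014679544), ((620.1886596679688, -199.30984497070312), 9.670042037963867), array([ 619.81005139, -199.23514994,   60.24222491])) (248, np.float64(56.587218942154735), ((613.6107177734375, -321.8222961425781), 9.642538070678711), array([ 613.20846026, -321.36484497,   55.4554869 ]))
```

>>> drive_tool:
  plan:
    - [0.24, -0.173, 0, 0, 0, 0]
    - [0, 0, 0.25, 0, 0, 0]
    - [0, 0, 0.25, 0, 0, 0]
    - [0, 0, 0.25, 0, 0, 0]
    - [0, 0, 0, 0, 0, 0]

```text
clock: 2.15
position: [611.8, -205.6, 108.0]
tcp_rot: [[1.0, -0.002, -0.012], [-0.002, -1.0, 0.003], [-0.012, -0.003, -1.0]]
contact_force: [-1.1, -0.1, -0.0]
gripper_width: 0.599
grasp_force: 0.0
```

>>> drive_tool:
  plan:
    - [0, 0, 0, 0, 0, 0]

```text
clock: 2.25
position: [616.6, -205.8, 114.0]
tcp_rot: [[1.0, -0.001, -0.002], [-0.001, -1.0, 0.0], [-0.002, -0.0, -1.0]]
contact_force: [0.9, -0.0, 0.4]
gripper_width: 0.599
grasp_force: 0.0
```

>>> drive_tool:
  plan:
    - [0.017, -0.037, 0.2, 0, 0, 0]
    - [0, 0, 0.2, 0, 0, 0]
    - [0, 0, 0.15, 0, 0, 0]
    - [0, 0, 0.08, 0, 0, 0]
    - [0, 0, 0, 0, 0, 0]

```text
clock: 2.75
position: [620.1, -199.9, 20.1]
tcp_rot: [[1.0, -0.001, -0.0], [-0.001, -1.0, -0.0], [-0.0, 0.0, -1.0]]
contact_force: [0.7, -0.3, 0.6]
gripper_width: 0.602
grasp_force: 0.0
```

>>> drive_tool:
  plan:
    - [0, 0, 0, 0, 0, 0]
    - [0, 0, 0, 0, 0, 0]
    - [0, 0, 0, 0, 0, 0]
    - [0, 0, 0, 0, 0, 0]
    - [0, 0, 0, 0, 0, 0]
  gripper: 0.1
  grip_force: 10

```text
clock: 3.25
position: [620.6, -199.6, 20.5]
tcp_rot: [[1.0, -0.0, 0.001], [-0.0, -1.0, -0.001], [0.001, 0.001, -1.0]]
contact_force: [-0.7, -1.6, 2.9]
gripper_width: 0.27
grasp_force: 10.0
```

>>> drive_tool:
  plan:
    - [0, 0, -0.1, 0, 0, 0]
    - [0, 0, -0.2, 0, 0, 0]
    - [0, 0, -0.25, 0, 0, 0]
    - [0, 0, -0.2, 0, 0, 0]
    - [0, 0, -0.117, 0, 0, 0]

```text
clock: 3.75
position: [621.6, -199.4, 153.7]
tcp_rot: [[1.0, 0.0, 0.004], [0.0, -1.0, -0.001], [0.004, 0.001, -1.0]]
contact_force: [0.5, -0.2, 0.0]
gripper_width: 0.266
grasp_force: 10.0
```

>>> drive_tool:
  plan:
    - [-0.04, -0.121, 0, 0, 0, 0]
    - [-0.08, -0.243, 0, 0, 0, 0]
    - [-0.08, -0.243, 0, 0, 0, 0]
    - [-0.08, -0.243, 0, 0, 0, 0]
    - [-0.08, -0.243, 0, 0, 0, 0]

```text
clock: 4.25
position: [563.3, -32.7, 148.1]
tcp_rot: [[1.0, 0.001, -0.003], [0.001, -1.0, 0.001], [-0.003, -0.001, -1.0]]
contact_force: [1.1, 0.1, -0.2]
gripper_width: 0.266
grasp_force: 10.0
```

>>> drive_tool:
  plan:
    - [-0.08, -0.243, 0, 0, 0, 0]
    - [-0.08, -0.243, 0, 0, 0, 0]
    - [-0.08, -0.243, 0, 0, 0, 0]
    - [-0.08, -0.243, 0, 0, 0, 0]
    - [-0.08, -0.243, 0, 0, 0, 0]

```text
clock: 4.75
position: [503.0, 148.7, 148.3]
tcp_rot: [[1.0, 0.001, -0.003], [0.001, -1.0, -0.0], [-0.003, 0.0, -1.0]]
contact_force: [0.1, 0.4, -0.7]
gripper_width: 0.266
grasp_force: 10.0
```

>>> drive_tool:
  plan:
    - [-0.08, -0.243, 0, 0, 0, 0]
    - [-0.08, -0.243, 0, 0, 0, 0]
    - [-0.04, -0.121, 0, 0, 0, 0]
    - [0, 0, 0, 0, 0, 0]
    - [0, 0, 0, 0, 0, 0]

```text
clock: 5.25
position: [474.4, 237.8, 148.6]
tcp_rot: [[1.0, 0.002, -0.002], [0.002, -1.0, -0.001], [-0.002, 0.001, -1.0]]
contact_force: [-0.4, -0.8, -0.3]
gripper_width: 0.267
grasp_force: 10.0
```

```bash
python3 - <<'E'
from h import *
c=shot('wrist','w1'); s=get_state(); print(s['position'],s['gripper_width'],s['grasp_force'])
W=wpts(c); g=c['frame'].astype(int)
for n,xy,r in(('S',(610,250),40),('L',(467,25),65)):
    try: print(n,wdish(c,xy,r))
    except Exception as e: print(n,e)
print('jar',wtall(c,(612,252),40,70,100),'green',wtall(c,(465,25),40,70,110))
m=((g[:,:,0]-g[:,:,2]>40)&(abs(W[:,:,2]-8)<12)&(np.hypot(W[:,:,0]-476,W[:,:,1]-238)<90))
print(cv2.minAreaRect(wpts(c,10.)[m][:,:2].astype(np.float32)))
E
```

```text
[475.20003333 236.77696096 148.69895383] 0.2711966145276911 9.999731630086899
S (((611.4585571289062, 249.98861694335938), 39.125389099121094), ((611.3631591796875, 249.99749755859375), (76.80670166015625, 78.09663391113281)))
L (((468.18060302734375, 24.876544952392578), 64.04812622070312), ((468.2805480957031, 24.750553131103516), (127.06748962402344, 127.4727554321289)))
jar (1349, np.float64(84.23885624463921), ((615.0222778320312, 253.07098388671875), 21.206880569458008), array([614.51637452, 253.11147539,  78.56183379])) green (793, np.float64(89.48360369953991), ((465.48291015625, 26.177207946777344), 15.569047927856445), array([467.8167147 ,  26.190243  ,  82.34717879]))
((479.790771484375, 239.63282775878906), (99.21954345703125, 98.90279388427734), 9.097823143005371)
```

View pics/w1.png

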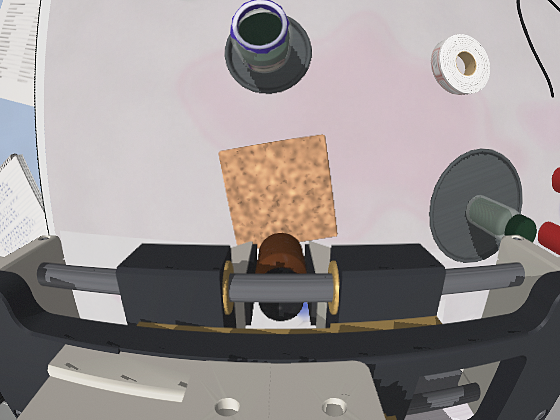

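>>> drive_tool:
  plan:
    - [0, 0, 0.22, 0, 0, 0]
    - [0, 0, 0.25, 0, 0, 0]
    - [0, 0, 0.2, 0, 0, 0]
    - [0, 0, 0.1, 0, 0, 0]
    - [0, 0, 0.04, 0, 0, 0]

```text
clock: 5.8
position: [475.4, 236.1, 26.6]
tcp_rot: [[1.0, -0.002, -0.003], [-0.002, -1.0, -0.002], [-0.003, 0.002, -1.0]]
contact_force: [0.0, -0.7, 0.3]
gripper_width: 0.268
grasp_force: 10.0
```

>>> drive_tool:
  plan:
    - [0, 0, 0.01, 0, 0, 0]
    - [0, 0, 0.01, 0, 0, 0]
    - [0, 0, 0.006, 0, 0, 0]
    - [0, 0, 0, 0, 0, 0]
    - [0, 0, 0, 0, 0, 0]

```text
clock: 6.3
position: [476.6, 238.1, 25.1]
tcp_rot: [[1.0, -0.0, 0.001], [-0.0, -1.0, 0.0], [0.001, -0.0, -1.0]]
contact_force: [0.2, 0.2, -0.9]
gripper_width: 0.269
grasp_force: 10.0
```

>>> drive_tool:
  plan:
    - [0, 0, 0, 0, 0, 0]
    - [0, 0, 0, 0, 0, 0]
    - [0, 0, 0, 0, 0, 0]
    - [0, 0, -0.1, 0, 0, 0]
    - [0, 0, -0.2, 0, 0, 0]
  gripper: 0.65

```text
clock: 6.8
position: [474.4, 237.1, 68.7]
tcp_rot: [[1.0, 0.0, -0.004], [0.0, -1.0, -0.002], [-0.004, 0.002, -1.0]]
contact_force: [0.1, -0.2, 0.4]
gripper_width: 0.631
grasp_force: 0.0
```

>>> drive_tool:
  plan:
    - [0, 0, -0.25, 0, 0, 0]
    - [0, 0, -0.25, 0, 0, 0]
    - [-0.05, 0.15, -0.1, 0, 0, 0]
    - [-0.05, 0.25, 0, 0, 0, 0]
    - [-0.06, 0.25, 0, 0, 0, 0]

```text
clock: 7.3
position: [452.5, 140.2, 161.2]
tcp_rot: [[1.0, 0.002, 0.003], [0.002, -1.0, 0.0], [0.003, -0.0, -1.0]]
contact_force: [0.3, -1.4, -0.2]
gripper_width: 0.649
grasp_force: 0.0
```

>>> drive_tool:
  plan:
    - [-0.05, 0.25, 0, 0, 0, 0]
    - [-0.05, 0.25, 0, 0, 0, 0]
    - [-0.05, 0.25, 0, 0, 0, 0]
    - [0, 0, 0, 0, 0, 0]
    - [0, 0, 0, 0, 0, 0]

```text
clock: 7.8
position: [429.8, 27.3, 160.2]
tcp_rot: [[1.0, -0.003, 0.001], [-0.003, -1.0, -0.0], [0.001, 0.0, -1.0]]
contact_force: [0.2, 0.5, 0.3]
gripper_width: 0.652
grasp_force: 0.0
```

```bash
python3 - <<'E'
from h import *
c=shot('wrist','w2'); s=get_state(); print(s['position'])
print('L',wdish(c,(468,25),65))
for lo in (70,85): print('green',wtall(c,(466,26),30,lo,110))
c=load('w1'); print('jar',wtall(c,(614,253),40,80,100))
c=shot('side','d1'); W=pts(c); m=(W[:,:,2]>30)&(W[:,:,2]<80)&(np.hypot(W[:,:,0]-476,W[:,:,1]-238)<45); p=W[m]; print('amber',len(p),p.min(0),p.max(0))
E
```

```text
[430.12762519  28.48692998 160.21473667]
L (((467.64862060546875, 22.673473358154297), 63.9050407409668), ((467.7081604003906, 22.516929626464844), (126.68045043945312, 127.2537612915039)))
green (1445, np.float64(93.31468881019642), ((466.162841796875, 24.780611038208008), 15.391419410705566), array([465.7757481 ,  24.80011351,  82.76344776]))
green (1346, np.float64(93.36578504049221), ((465.59051513671875, 24.771953582763672), 14.824116706848145), array([465.26261512,  24.73748654,  90.27167968]))
jar (1080, np.float64(84.62209217189304), ((615.0222778320312, 253.07098388671875), 21.206880569458008), array([614.51637452, 253.11147539,  83.57435646]))
amber 345 [463.06790304 228.7938403   30.00168917] [487.6059393  251.94669677  68.75652533]
```

View pics/w2.png

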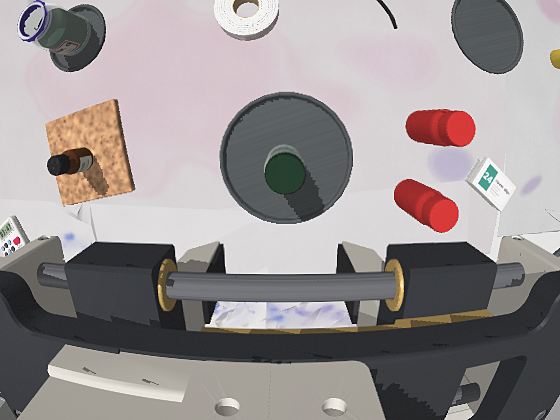

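>>> drive_tool:
  plan:
    - [0.243, 0.021, 0, 0, 0, 0]
    - [0, 0, 0.1, 0, 0, 0]
    - [0, 0, 0.25, 0, 0, 0]
    - [0, 0, 0.25, 0, 0, 0]
    - [0, 0, 0.139, 0, 0, 0]

```text
clock: 8.4
position: [464.9, 26.8, 46.2]
tcp_rot: [[1.0, 0.003, -0.003], [0.003, -1.0, 0.001], [-0.003, -0.001, -1.0]]
contact_force: [-0.3, -0.1, 0.1]
gripper_width: 0.649
grasp_force: 0.0
```

>>> drive_tool:
  plan:
    - [0, 0, 0.05, 0, 0, 0]
    - [0, 0, 0, 0, 0, 0]
    - [0, 0, 0, 0, 0, 0]

```text
clock: 8.7
position: [467.0, 25.8, 41.9]
tcp_rot: [[1.0, 0.001, 0.002], [0.001, -1.0, 0.0], [0.002, -0.0, -1.0]]
contact_force: [-0.2, 0.1, 0.3]
gripper_width: 0.649
grasp_force: 0.0
```

>>> drive_tool:
  plan:
    - [0, 0, 0, 0, 0, 0]
    - [0, 0, 0, 0, 0, 0]
    - [0, 0, 0, 0, 0, 0]
    - [0, 0, 0, 0, 0, 0]
    - [0, 0, 0, 0, 0, 0]
  gripper: 0.2
  grip_force: 15

```text
clock: 9.2
position: [466.5, 24.6, 41.5]
tcp_rot: [[1.0, -0.0, 0.001], [-0.0, -1.0, -0.0], [0.001, 0.0, -1.0]]
contact_force: [-0.6, -1.2, 4.7]
gripper_width: 0.357
grasp_force: 15.0
```

>>> drive_tool:
  plan:
    - [0, 0, -0.1, 0, 0, 0]
    - [0, 0, -0.2, 0, 0, 0]
    - [0, 0, -0.25, 0, 0, 0]
    - [0, 0, -0.15, 0, 0, 0]
    - [0, 0, -0.067, 0, 0, 0]

```text
clock: 9.7
position: [467.1, 24.8, 158.0]
tcp_rot: [[1.0, -0.0, 0.003], [-0.0, -1.0, -0.0], [0.003, 0.0, -1.0]]
contact_force: [0.2, 0.1, -1.5]
gripper_width: 0.356
grasp_force: 15.0
```

>>> drive_tool:
  plan:
    - [0.074, 0.108, 0, 0, 0, 0]
    - [0.149, 0.216, 0, 0, 0, 0]
    - [0.149, 0.216, 0, 0, 0, 0]
    - [0.149, 0.216, 0, 0, 0, 0]
    - [0.149, 0.216, 0, 0, 0, 0]

```text
clock: 10.2
position: [566.3, -122.4, 154.7]
tcp_rot: [[1.0, -0.0, -0.002], [-0.0, -1.0, 0.0], [-0.002, -0.0, -1.0]]
contact_force: [0.3, 0.0, -1.6]
gripper_width: 0.356
grasp_force: 15.0
```

>>> drive_tool:
  plan:
    - [0.149, 0.216, 0, 0, 0, 0]
    - [0.149, 0.216, 0, 0, 0, 0]
    - [0.074, 0.108, 0, 0, 0, 0]
    - [0, 0, 0, 0, 0, 0]
    - [0, 0, 0, 0, 0, 0]

```text
clock: 10.7
position: [621.2, -201.7, 154.2]
tcp_rot: [[1.0, -0.001, -0.003], [-0.001, -1.0, 0.002], [-0.003, -0.002, -1.0]]
contact_force: [-0.1, 0.4, -2.5]
gripper_width: 0.357
grasp_force: 15.0
```

```bash
python3 - <<'E'
from h import *
c=shot('wrist','w3'); s=get_state(); print(s['position'],s['gripper_width'],s['grasp_force'])
try: print('M',wdish(c,(622,-202),52))
except Exception as e: print(e)
E
```

```text
[ 621.20351404 -200.62399125  154.64337777] 0.3542698418322211 14.983931332826614
M (((622.9872436523438, -202.3172607421875), 50.717342376708984), ((622.9591674804688, -202.26641845703125), (100.7638931274414, 100.92564392089844)))
```

View pics/w3.png

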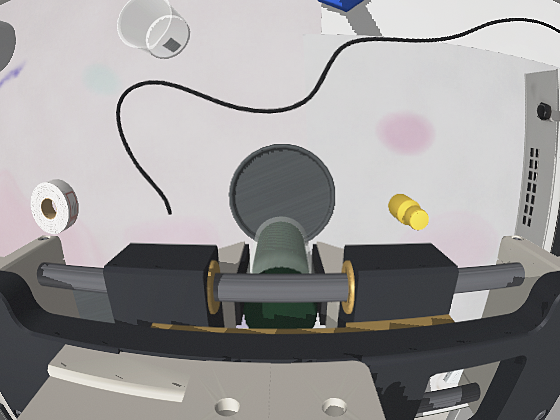

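The bottle hangs upright over the medium dish, and the dish re-measures at (622.8,-202.3). Lowering.

>>> drive_tool:
  plan:
    - [0, 0, 0.2, 0, 0, 0]
    - [0, 0, 0.25, 0, 0, 0]
    - [0, 0, 0.18, 0, 0, 0]
    - [0, 0, 0.07, 0, 0, 0]
    - [0, 0, 0.03, 0, 0, 0]

```text
clock: 11.25
position: [621.3, -200.5, 45.5]
tcp_rot: [[1.0, 0.001, -0.002], [0.001, -1.0, 0.001], [-0.002, -0.001, -1.0]]
contact_force: [-0.9, -0.1, -1.8]
gripper_width: 0.352
grasp_force: 15.0
```

>>> drive_tool:
  plan:
    - [0, 0, 0.015, 0, 0, 0]
    - [0, 0, 0.012, 0, 0, 0]
    - [0, 0, 0.008, 0, 0, 0]
    - [0, 0, 0, 0, 0, 0]
    - [0, 0, 0, 0, 0, 0]

```text
clock: 11.75
position: [622.7, -202.2, 42.0]
tcp_rot: [[1.0, -0.0, 0.001], [-0.0, -1.0, -0.0], [0.001, 0.0, -1.0]]
contact_force: [-0.1, 1.1, -3.5]
gripper_width: 0.357
grasp_force: 15.0
```

>>> drive_tool:
  plan:
    - [0, 0, 0.003, 0, 0, 0]
    - [0, 0, 0, 0, 0, 0]
    - [0, 0, 0, 0, 0, 0]
    - [0, 0, 0, 0, 0, 0]
    - [0, 0, 0, 0, 0, 0]
  gripper: 0.8

```text
clock: 12.25
position: [622.4, -202.1, 41.0]
tcp_rot: [[1.0, -0.0, 0.0], [-0.0, -1.0, -0.0], [0.0, 0.0, -1.0]]
contact_force: [-0.2, -0.4, -0.1]
gripper_width: 0.742
grasp_force: 0.0
```

>>> drive_tool:
  plan:
    - [0, 0, -0.1, 0, 0, 0]
    - [0, 0, -0.2, 0, 0, 0]
    - [0, 0, -0.25, 0, 0, 0]
    - [0, 0, -0.15, 0, 0, 0]
    - [0, 0, -0.08, 0, 0, 0]

```text
clock: 12.75
position: [624.1, -202.2, 161.9]
tcp_rot: [[1.0, -0.0, 0.005], [-0.0, -1.0, -0.002], [0.005, 0.002, -1.0]]
contact_force: [-0.1, 0.0, -0.1]
gripper_width: 0.805
grasp_force: 0.0
```

>>> drive_tool:
  plan:
    - [-0.013, -0.138, 0, 0, 0, 0]
    - [-0.027, -0.276, 0, 0, 0, 0]
    - [-0.027, -0.276, 0, 0, 0, 0]
    - [-0.027, -0.276, 0, 0, 0, 0]
    - [-0.027, -0.276, 0, 0, 0, 0]
  gripper: 1.0

```text
clock: 13.25
position: [603.4, -14.3, 157.8]
tcp_rot: [[1.0, -0.0, -0.001], [-0.0, -1.0, -0.0], [-0.001, 0.0, -1.0]]
contact_force: [-0.1, -0.2, -0.9]
gripper_width: 1.001
grasp_force: 0.0
```

>>> drive_tool:
  plan:
    - [-0.027, -0.276, 0, 0, 0, 0]
    - [-0.027, -0.276, 0, 0, 0, 0]
    - [-0.027, -0.276, 0, 0, 0, 0]
    - [-0.027, -0.276, 0, 0, 0, 0]
    - [-0.027, -0.276, 0, 0, 0, 0]

```text
clock: 13.75
position: [583.3, 192.6, 157.8]
tcp_rot: [[1.0, -0.0, -0.001], [-0.0, -1.0, -0.0], [-0.001, 0.0, -1.0]]
contact_force: [1.0, 0.2, -0.2]
gripper_width: 1.001
grasp_force: 0.0
```

>>> drive_tool:
  plan:
    - [-0.027, -0.276, 0, 0, 0, 0]
    - [-0.013, -0.138, 0, 0, 0, 0]
    - [0, 0, 0, 0, 0, 0]
    - [0, 0, 0, 0, 0, 0]

```text
clock: 14.15
position: [577.6, 253.2, 157.5]
tcp_rot: [[1.0, 0.001, -0.001], [0.001, -1.0, -0.001], [-0.001, 0.001, -1.0]]
contact_force: [0.0, 0.0, -0.0]
gripper_width: 0.995
grasp_force: 0.0
```

```bash
python3 - <<'E'
from h import *
c=shot('wrist','w4'); s=get_state(); print(s['position'])
print('S',wdish(c,(611,250),40))
for lo in(60,80): print('jar',wtall(c,(614,253),40,lo,100))
print('L',wdish(c,(468,25),65))
c=shot('side','d2'); W=pts(c); m=(W[:,:,2]>30)&(W[:,:,2]<110)&(np.hypot(W[:,:,0]-620,W[:,:,1]+200)<45); p=W[m]; print('green',len(p),p.min(0),p.max(0))
E
```

```text
[578.15511435 251.77406768 157.49926243]
S (((612.5883178710938, 250.12718200683594), 39.17559814453125), ((612.4742431640625, 250.14114379882812), (77.41807556152344, 78.03422546386719)))
jar (1580, np.float64(83.85689711280227), ((615.6505737304688, 253.03469848632812), 23.499855041503906), array([616.64557988, 253.01904823,  73.5779905 ]))
jar (1051, np.float64(84.59188704146896), ((615.5099487304688, 252.91427612304688), 21.3237247467041), array([615.55764858, 253.22667317,  83.57096688]))Traceback (most recent call last):
  File "<stdin>", line 5, in <module>
  File "h.py", line 31, in wdish
    k,l,st,_=cv2.connectedComponentsWithStats(m); i=1+st[1:,4].argmax()
                                                      ~~~~~~~~~~~~~~~^^
ValueError: attempt to get argmax of an empty sequence
```

View pics/w4.png

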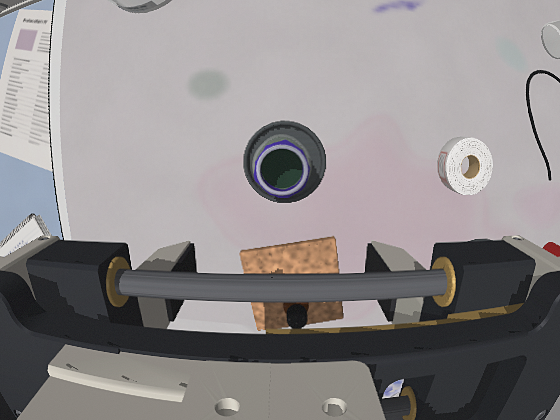

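>>> drive_tool:
  plan:
    - [0.25, 0, 0, 0, 0, 0]
    - [0, 0, 0.1, 0, 0, 0]
    - [0, 0, 0.25, 0, 0, 0]
    - [0, 0, 0.25, 0, 0, 0]
    - [0, 0, 0.154, 0, 0, 0]

```text
clock: 14.7
position: [614.5, 249.5, 41.3]
tcp_rot: [[1.0, -0.003, -0.003], [-0.003, -1.0, -0.003], [-0.003, 0.003, -1.0]]
contact_force: [0.5, -0.8, -0.3]
gripper_width: 0.998
grasp_force: 0.0
```

>>> drive_tool:
  plan:
    - [0, 0, 0.05, 0, 0, 0]
    - [0, 0, 0, 0, 0, 0]
    - [0, 0, 0, 0, 0, 0]

```text
clock: 15.0
position: [616.6, 253.1, 38.6]
tcp_rot: [[1.0, -0.001, 0.002], [-0.001, -1.0, 0.001], [0.002, -0.001, -1.0]]
contact_force: [0.8, 0.1, 0.2]
gripper_width: 1.001
grasp_force: 0.0
```

>>> drive_tool:
  plan:
    - [0, 0, 0, 0, 0, 0]
    - [0, 0, 0, 0, 0, 0]
    - [0, 0, 0, 0, 0, 0]
    - [0, 0, 0, 0, 0, 0]
    - [0, 0, 0, 0, 0, 0]
  gripper: 0.35
  grip_force: 15

```text
clock: 15.5
position: [615.6, 253.4, 37.5]
tcp_rot: [[1.0, -0.0, 0.0], [-0.0, -1.0, 0.0], [0.0, -0.0, -1.0]]
contact_force: [-0.4, 0.7, -0.1]
gripper_width: 0.617
grasp_force: 0.0
```

>>> drive_tool:
  plan:
    - [0, 0, 0, 0, 0, 0]
    - [0, 0, 0, 0, 0, 0]
    - [0, 0, 0, 0, 0, 0]
    - [0, 0, 0, 0, 0, 0]

```text
clock: 15.9
position: [615.5, 253.2, 37.3]
tcp_rot: [[1.0, -0.0, -0.0], [-0.0, -1.0, -0.0], [-0.0, 0.0, -1.0]]
contact_force: [-0.1, -1.0, 1.4]
gripper_width: 0.507
grasp_force: 15.0
```

>>> drive_tool:
  plan:
    - [0, 0, -0.1, 0, 0, 0]
    - [0, 0, -0.2, 0, 0, 0]
    - [0, 0, -0.25, 0, 0, 0]
    - [0, 0, -0.15, 0, 0, 0]
    - [0, 0, -0.08, 0, 0, 0]

```text
clock: 16.4
position: [616.7, 254.4, 157.9]
tcp_rot: [[1.0, 0.0, 0.004], [0.0, -1.0, 0.002], [0.004, -0.002, -1.0]]
contact_force: [0.3, -0.5, -2.0]
gripper_width: 0.505
grasp_force: 15.0
```

>>> drive_tool:
  plan:
    - [-0.07, 0.11, 0, 0, 0, 0]
    - [-0.14, 0.218, 0, 0, 0, 0]
    - [-0.14, 0.218, 0, 0, 0, 0]
    - [-0.14, 0.218, 0, 0, 0, 0]
    - [-0.14, 0.218, 0, 0, 0, 0]

```text
clock: 16.9
position: [519.4, 104.7, 153.8]
tcp_rot: [[1.0, 0.0, -0.001], [0.0, -1.0, -0.0], [-0.001, 0.0, -1.0]]
contact_force: [0.5, -0.9, -1.8]
gripper_width: 0.507
grasp_force: 15.0
```

>>> drive_tool:
  plan:
    - [-0.14, 0.218, 0, 0, 0, 0]
    - [-0.14, 0.218, 0, 0, 0, 0]
    - [-0.07, 0.11, 0, 0, 0, 0]
    - [0, 0, 0, 0, 0, 0]
    - [0, 0, 0, 0, 0, 0]

```text
clock: 17.4
position: [468.5, 24.1, 154.5]
tcp_rot: [[1.0, -0.001, 0.0], [-0.001, -1.0, 0.0], [0.0, -0.0, -1.0]]
contact_force: [0.5, 0.6, -1.8]
gripper_width: 0.505
grasp_force: 15.0
```

```bash
python3 - <<'E'
from h import *
c=shot('wrist','w5'); s=get_state(); print(s['position'],s['gripper_width'],s['grasp_force'])
try: print('L',wdish(c,(468,24),65))
except Exception as e: print(e)
E
```

```text
[468.96601862  25.00710451 154.52604407] 0.50467377244911 14.971505770809017
L (((468.32891845703125, 22.29035758972168), 63.818660736083984), ((468.7177429199219, 22.667970657348633), (125.26221466064453, 126.85342407226562)))
```

View pics/w5.png

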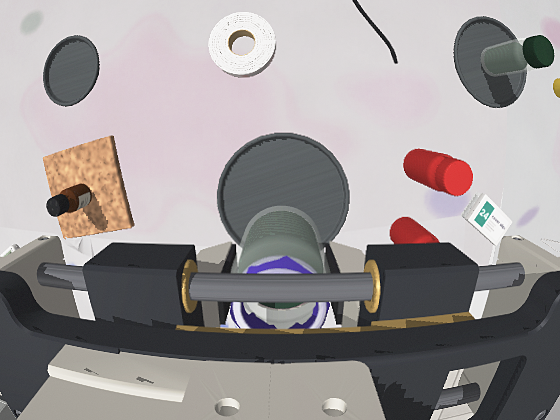

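The jar hangs upright over the large dish, which re-measures at about (468.5,22.5). Lowering.

>>> drive_tool:
  plan:
    - [0, 0.007, 0.2, 0, 0, 0]
    - [0, 0, 0.25, 0, 0, 0]
    - [0, 0, 0.2, 0, 0, 0]
    - [0, 0, 0.07, 0, 0, 0]
    - [0, 0, 0.025, 0, 0, 0]

```text
clock: 17.95
position: [468.1, 24.5, 41.5]
tcp_rot: [[1.0, 0.002, -0.002], [0.002, -1.0, 0.001], [-0.002, -0.001, -1.0]]
contact_force: [-0.2, 0.0, -2.3]
gripper_width: 0.504
grasp_force: 15.0
```

>>> drive_tool:
  plan:
    - [0, 0, 0.015, 0, 0, 0]
    - [0, 0, 0.011, 0, 0, 0]
    - [0, 0, 0.008, 0, 0, 0]
    - [0, 0, 0, 0, 0, 0]
    - [0, 0, 0, 0, 0, 0]

```text
clock: 18.45
position: [468.9, 23.0, 38.0]
tcp_rot: [[1.0, -0.0, 0.001], [-0.0, -1.0, -0.0], [0.001, 0.0, -1.0]]
contact_force: [0.7, 0.4, -2.4]
gripper_width: 0.507
grasp_force: 15.0
```

>>> drive_tool:
  plan:
    - [0, 0, 0.003, 0, 0, 0]
    - [0, 0, 0, 0, 0, 0]
    - [0, 0, 0, 0, 0, 0]
    - [0, 0, 0, 0, 0, 0]
    - [0, 0, 0, 0, 0, 0]
  gripper: 0.95

```text
clock: 18.95
position: [468.5, 23.2, 37.0]
tcp_rot: [[1.0, -0.0, 0.0], [-0.0, -1.0, -0.0], [0.0, 0.0, -1.0]]
contact_force: [0.4, -0.4, -0.1]
gripper_width: 0.889
grasp_force: 0.0
```

>>> drive_tool:
  plan:
    - [0, 0, -0.1, 0, 0, 0]
    - [0, 0, -0.2, 0, 0, 0]
    - [0, 0, -0.25, 0, 0, 0]
    - [0, 0, -0.15, 0, 0, 0]
    - [0, 0, -0.1, 0, 0, 0]

```text
clock: 19.45
position: [469.4, 23.3, 159.0]
tcp_rot: [[1.0, -0.0, 0.003], [-0.0, -1.0, -0.0], [0.003, 0.0, -1.0]]
contact_force: [0.4, -0.5, 0.5]
gripper_width: 0.949
grasp_force: 0.0
```

>>> drive_tool:
  plan:
    - [-0.016, -0.119, 0, 0, 0, 0]
    - [-0.031, -0.239, 0, 0, 0, 0]
    - [-0.031, -0.239, 0, 0, 0, 0]
    - [-0.031, -0.239, 0, 0, 0, 0]
    - [-0.031, -0.239, 0, 0, 0, 0]
  gripper: 0.6

```text
clock: 19.95
position: [447.2, 185.5, 157.1]
tcp_rot: [[1.0, -0.001, 0.0], [-0.001, -1.0, -0.0], [0.0, 0.0, -1.0]]
contact_force: [1.2, 0.1, -0.1]
gripper_width: 0.61
grasp_force: 0.0
```

>>> drive_tool:
  plan:
    - [-0.031, -0.239, 0, 0, 0, 0]
    - [-0.016, -0.119, 0, 0, 0, 0]
    - [0, 0, 0, 0, 0, 0]
    - [0, 0, 0, 0, 0, 0]

```text
clock: 20.35
position: [440.2, 237.7, 156.7]
tcp_rot: [[1.0, 0.001, -0.0], [0.001, -1.0, -0.001], [-0.0, 0.001, -1.0]]
contact_force: [-0.5, -1.1, -0.3]
gripper_width: 0.598
grasp_force: 0.0
```

```bash
python3 - <<'E'
from h import *
c=shot('wrist','w6'); s=get_state(); print(s['position'])
print('S',wdish(c,(612,250),40))
print('amber',wtall(c,(476,238),30,56,80))
print('jar',wtall(c,(468,23),40,80,100),'L',wdish(c,(468,24),65))
E
```

```text
[440.49500815 236.80850922 156.66289508]
S (((611.1232299804688, 250.0985565185547), 39.160911560058594), ((611.3368530273438, 250.08563232421875), (77.57733154296875, 78.19265747070312)))
amber (509, np.float64(66.5102409000384), ((476.09564208984375, 238.68629455566406), 9.77796459197998), array([476.14818777, 238.807108  ,  62.36231689]))
jar (572, np.float64(84.18777960415639), ((469.22442626953125, 23.842302322387695), 21.32175064086914), array([469.0293145 ,  24.54075391,  83.34758902])) L (((468.1243591308594, 24.7741641998291), 64.14581298828125), ((467.9798889160156, 24.658029556274414), (126.93626403808594, 127.8556900024414)))
```

View pics/w6.png

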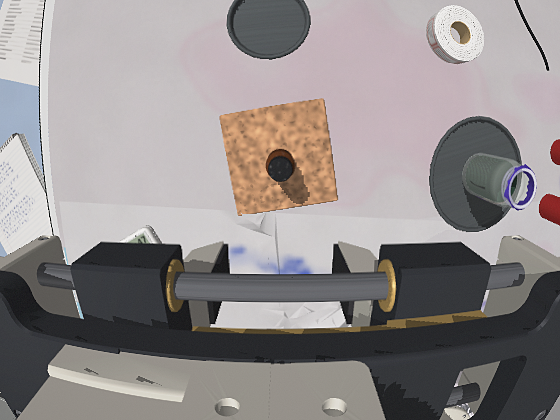

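>>> drive_tool:
  plan:
    - [0.238, -0.004, 0, 0, 0, 0]
    - [0, 0, 0.15, 0, 0, 0]
    - [0, 0, 0.25, 0, 0, 0]
    - [0, 0, 0.25, 0, 0, 0]
    - [0, 0, 0.16, 0, 0, 0]

```text
clock: 20.9
position: [475.6, 235.4, 32.9]
tcp_rot: [[1.0, -0.003, -0.003], [-0.003, -1.0, -0.002], [-0.003, 0.003, -1.0]]
contact_force: [-0.9, -0.8, -0.1]
gripper_width: 0.598
grasp_force: 0.0
```

>>> drive_tool:
  plan:
    - [0, 0, 0.076, 0, 0, 0]
    - [0, 0, 0, 0, 0, 0]
    - [0, 0, 0, 0, 0, 0]

```text
clock: 21.2
position: [477.0, 238.5, 25.0]
tcp_rot: [[1.0, -0.001, 0.001], [-0.001, -1.0, 0.0], [0.001, -0.0, -1.0]]
contact_force: [0.0, 0.1, 0.2]
gripper_width: 0.604
grasp_force: 0.0
```

>>> drive_tool:
  plan:
    - [0, 0, 0, 0, 0, 0]
    - [0, 0, 0, 0, 0, 0]
    - [0, 0, 0, 0, 0, 0]
    - [0, 0, 0, 0, 0, 0]
    - [0, 0, 0, 0, 0, 0]
  gripper: 0.1
  grip_force: 10

```text
clock: 21.7
position: [476.5, 238.7, 24.5]
tcp_rot: [[1.0, -0.0, 0.001], [-0.0, -1.0, 0.0], [0.001, -0.0, -1.0]]
contact_force: [0.3, -0.4, 3.1]
gripper_width: 0.267
grasp_force: 10.0
```

>>> drive_tool:
  plan:
    - [0, 0, -0.1, 0, 0, 0]
    - [0, 0, -0.2, 0, 0, 0]
    - [0, 0, -0.2, 0, 0, 0]
    - [0, 0, -0.1, 0, 0, 0]

```text
clock: 22.1
position: [477.3, 239.7, 117.2]
tcp_rot: [[1.0, 0.0, 0.003], [0.0, -1.0, 0.002], [0.003, -0.002, -1.0]]
contact_force: [0.7, 0.5, -1.2]
gripper_width: 0.272
grasp_force: 10.0
```

>>> drive_tool:
  plan:
    - [0.13, -0.011, 0, 0, 0, 0]
    - [0.26, -0.022, 0, 0, 0, 0]
    - [0.26, -0.022, 0, 0, 0, 0]
    - [0.17, -0.015, 0, 0, 0, 0]
    - [0.085, -0.007, 0, 0, 0, 0]

```text
clock: 22.6
position: [614.4, 249.5, 114.1]
tcp_rot: [[1.0, -0.002, 0.001], [-0.002, -1.0, 0.0], [0.001, -0.0, -1.0]]
contact_force: [0.0, 0.3, -0.4]
gripper_width: 0.265
grasp_force: 10.0
```

>>> drive_tool:
  plan:
    - [0, 0, 0.1, 0, 0, 0]
    - [0, 0, 0.2, 0, 0, 0]
    - [0, 0, 0.17, 0, 0, 0]
    - [0, 0, 0.09, 0, 0, 0]
    - [0, 0, 0.03, 0, 0, 0]

```text
clock: 23.1
position: [609.4, 249.5, 23.1]
tcp_rot: [[1.0, 0.001, -0.004], [0.001, -1.0, -0.002], [-0.004, 0.002, -1.0]]
contact_force: [0.3, -0.2, 0.3]
gripper_width: 0.266
grasp_force: 10.0
```

>>> drive_tool:
  plan:
    - [0, 0, 0.015, 0, 0, 0]
    - [0, 0, 0.012, 0, 0, 0]
    - [0, 0, 0.007, 0, 0, 0]
    - [0, 0, 0, 0, 0, 0]
    - [0, 0, 0, 0, 0, 0]

```text
clock: 23.6
position: [612.4, 250.3, 21.2]
tcp_rot: [[1.0, -0.0, 0.001], [-0.0, -1.0, 0.0], [0.001, -0.0, -1.0]]
contact_force: [0.9, -0.7, -0.2]
gripper_width: 0.268
grasp_force: 10.0
```

>>> drive_tool:
  plan:
    - [0, 0, 0.003, 0, 0, 0]
    - [0, 0, 0, 0, 0, 0]
    - [0, 0, 0, 0, 0, 0]

```text
clock: 23.9
position: [612.3, 250.3, 20.5]
tcp_rot: [[1.0, -0.0, 0.001], [-0.0, -1.0, 0.0], [0.001, -0.0, -1.0]]
contact_force: [-0.4, -0.5, 3.0]
gripper_width: 0.27
grasp_force: 10.0
```

>>> drive_tool:
  plan:
    - [0, 0, 0, 0, 0, 0]
    - [0, 0, 0, 0, 0, 0]
    - [0, 0, 0, 0, 0, 0]
    - [0, 0, 0, 0, 0, 0]
    - [0, 0, -0.1, 0, 0, 0]
  gripper: 0.6

```text
clock: 24.4
position: [610.1, 249.2, 33.2]
tcp_rot: [[1.0, -0.0, -0.004], [-0.0, -1.0, -0.002], [-0.004, 0.002, -1.0]]
contact_force: [-0.6, 0.3, -0.1]
gripper_width: 0.591
grasp_force: 0.0
```

>>> drive_tool:
  plan:
    - [0, 0, -0.2, 0, 0, 0]
    - [0, 0, -0.25, 0, 0, 0]
    - [0, 0, -0.25, 0, 0, 0]
    - [0, 0, -0.25, 0, 0, 0]
    - [-0.25, 0, 0, 0, 0, 0]

```text
clock: 24.9
position: [582.0, 251.5, 185.2]
tcp_rot: [[1.0, -0.005, 0.014], [-0.005, -1.0, 0.006], [0.014, -0.006, -1.0]]
contact_force: [0.7, 1.3, 0.9]
gripper_width: 0.603
grasp_force: 0.0
```

>>> drive_tool:
  plan:
    - [0, 0, 0, 0, 0, 0]
    - [0, 0, 0, 0, 0, 0]
    - [0, 0, 0, 0, 0, 0]

```text
clock: 25.2
position: [575.2, 249.8, 178.0]
tcp_rot: [[1.0, -0.001, 0.001], [-0.001, -1.0, -0.0], [0.001, 0.0, -1.0]]
contact_force: [0.3, 0.2, -1.2]
gripper_width: 0.6
grasp_force: 0.0
```

```bash
python3 - <<'E'
from h import *
c=shot('wrist','w7'); s=get_state(); print(s['position'],s['qvel'].round(1))
print('S',wdish(c,(612,250),40)); print('amber',wtall(c,(612,250),30,54,80))
c=shot('side','d3'); W=pts(c)
for n,x,y,h in(('green',622,-202,20),('amber',612,250,20),('jar',468,24,20)):
    m=(W[:,:,2]>h)&(W[:,:,2]<110)&(np.hypot(W[:,:,0]-x,W[:,:,1]-y)<40); p=W[m]; print(n,len(p),((p.min(0)+p.max(0))/2).round(1),p[:,2].max())
E
```

```text
[575.2832899  249.83105621 177.68980974] [-0.1  0.7  0.2 -0.1 -0.1 -0.1 -0.1]
S (((612.2987060546875, 250.155029296875), 38.98316955566406), ((612.317626953125, 250.1107177734375), (77.20896911621094, 77.8811264038086)))
amber (404, np.float64(62.55091453257383), ((611.8609008789062, 250.93551635742188), 9.708483695983887), array([611.67912792, 250.96140735,  59.60089703]))Traceback (most recent call last):
  File "<stdin>", line 6, in <module>
    return umr_minimum(a, axis, None, out, keepdims, initial, where)
ValueError: zero-size array to reduction operation minimum which has no identity
```

View pics/d3.png

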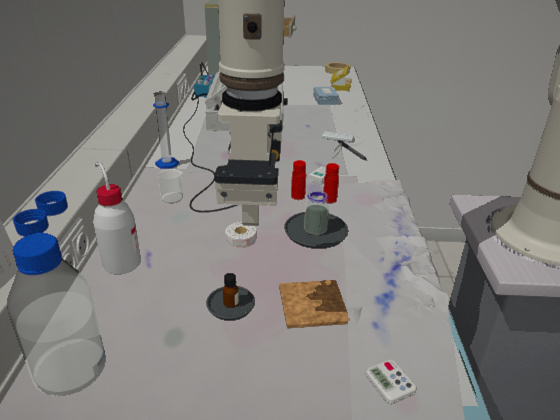

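The amber bottle stands centred on the small dish (230,290) and the jar on the large one (317,218). The arm hides the green bottle here, so I'll check it from the scene camera and the saved wrist view, then hand in.

```bash
python3 - <<'E'
from h import *
c=load('w5'); print('green',wtall(c,(622,-202),40,85,110),wdish(c,(622,-202),52))
c=shot('scene','s1'); W=pts(c); o={}
for n,x,y in(('green',622,-202),('amber',612,250),('jar',468,24)):
    m=(W[:,:,2]>20)&(W[:,:,2]<105)&(np.hypot(W[:,:,0]-x,W[:,:,1]-y)<35); p=W[m]
    if len(p): o[n]=((p.min(0)+p.max(0))/2).round(1),p[:,2].max(); print(n,len(p),o[n])
g=o.get('green'); 
if g and np.hypot(g[0][0]-620,g[0][1]+203)<12 and 85<g[1]<103: print(close_job())
E
```

```text
green (691, np.float64(93.00940531242048), ((621.5446166992188, -200.3126220703125), 15.364570617675781), array([ 621.34555126, -200.25212967,   90.42218604])) (((621.4752807617188, -199.5723419189453), 51.41925811767578), ((621.441162109375, -199.81381225585938), (101.13999938964844, 102.4135513305664)))
green 564 (array([ 617.7, -201.5,   56.4]), np.float64(92.61617468246837))
amber 139 (array([607.5, 247.8,  41.3]), np.float64(62.15690000390758))
jar 732 (array([464.1,  21.1,  52.4]), np.float64(84.73249483349741))
the job is handed in; nothing more can be done
None
```

I handed the job in at about 25 s: the jar is on the largest dish, the green-capped bottle on the middle-sized one and the amber bottle on the smallest, each upright and within about 2 mm of centre by the wrist camera, with the label roll and coverslip box not touched; the judge returned no verdict.

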